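# Seat the crooked shoe-last anvil in its bench stand

## Robot

A 6-joint arm with a two-finger parallel gripper is mounted at the origin on the work surface. World frame = base frame: x ahead of the robot, y to its left, z up, the work surface at z = 0. Lengths are in m, angles in rad, forces in N, time in s.
With the tool pointing down it reaches from about 0.375 to 0.9 m from the base axis. Payload 3.1 kg.
Tool frame: the origin (TCP) lies midway between the tips of the shut fingers; the grasp point (between the pads) lies 19 mm behind it (manip.hold_point_z is the distance from the TCP to the grasp point, in m); x points along the fingers, y is the direction in which the jaws open and shut, and the axes are right-handed (so a half turn about x gives the same grasp; the last joint's range is limited). The gripper opens to 85 mm and grips with 20 to 120 N. Pads are 22 mm wide; open, the fingers measure 114 mm over their backs; the gripper's body (76 mm by 85 mm) begins 54 mm behind the grasp point. The pads swing forward as they close: fully open they stand 13 mm farther back than shut.
Start: joints at [-1.351, 0.527, 1.433, -0, 1.181, -0.178], TCP at [0.243, -0.576, 0.195] pointing down, gripper open.
Joint ranges: [-3.08, 3.08], [-0.75, 2.2], [0.22, 2.44], [-1.43, 4.57], [0, 2.65], [-2.85, 2.85]. Speed limits (rad/s): [2.79, 2.79, 3.14, 3.14, 3.14, 3.14].

## Interface

Orientations are given as a unit quaternion [x, y, z, w].
In Python, from station import manip, snapshot gives the robot as it stands.
- The arm moves only by the tool play_rows, never from a script. Its argument "series" is a list of rows, each a list of 4 numbers: the shift along the tool's x, y, z in m, then the turn about the tool's x in degrees. In form: [[tx, ty, tz, spin], ...]. A call has 1 to 20 rows; each row is the pose to reach, as a shift and turn from the pose measured when the call began, along the tool's axes at that moment; what a row does not reach only later rows make up. A row lasts 1/10 s, in which the tool goes at most 50 mm and 8.59 degrees, less where a joint would pass 70% of its speed; a pose out of reach is approached as far as the arm can. A call with a gripper value outside its range is refused whole. "claw" is the opening in per cent of the stroke, from 0 (shut) to 100 (fully open), set as the call begins (left out, the last holds). The fingers move at their own pace and stop on an object; "force" is the grip in N (left out, the last holds). Time passes only in rows, so rows that repeat a pose let the fingers close. It gives the time, the measured TCP pose, the force and the opening at its end, in the units of the state.
- manip.sense(): the state, without advancing time (a new reading comes with each control period).
- snapshot(name): name is "side" or "top"; returns a dict with "image" (480x640x3 uint8, blue, green, red), "depth" (480x640 float32, m along the optical axis (not along the pixel's ray), 0 where there is no reading), "fov_y" (degrees; the focal length in pixels is half the picture's height over the tangent of half this angle, whatever the lens; pixels are square), "cx", "cy" (the principal point, pixels), "R" (3x3) and "t" (3): a world point X has camera coordinates R X + t. Camera axes: x right, y down, z forward; pixel columns grow to the right and rows downward; lengths in m; the calibration is good to about 2 mm. A picture is of the moment at which its call begins.
- manip.sign_off(): hands the job in, once; it reports no verdict.
The state is a dict: "t": time; "q": joint angles; "qd": joint speeds; "tau": joint torques, N m; "tcp_pos": TCP position; "tool_rot": TCP orientation; "force": force on the tool from outside, world axes, zero at the start; "ft_torque": the same for the moment, N m; "finger_gap": opening from 0.0 (shut) to 1.0 (fully open).
Only numpy, scipy, OpenCV 4.12 (cv2) and the standard library are available. Lean on these libraries where they do the work, as an engineer would, in place of code of your own. Each camera call takes 0.05 s, during which the arm holds its last target.

## Task

On the cobbler's bench three anvil heads sit in low green stands; the silver sole-shaped one stands crooked and proud, its square foot resting across the rim of its square socket. Without lifting it out of its stand, press that head down lightly on the rim and, still pressing, turn it a little at a time until it drops fully home in the socket, then let go. Leave the other two heads where they are.

Things in the scene. Friction and masses are not known exactly. Their poses are not given: they have to be found in the camera images.
- last_mid (a point): Silver sole-shaped anvil head, loose, 0.45 kg. Point: centre of its top plate, 123 long (toe x +68, heel x -55), 28 thick, z up; flat sides 34 apart along y within x +-22: grip there. Below the plate: neck 24 across, 18 high; square foot 40 x 40 x 22, sides along x and y; round pilot 20 across, 26 long, already in the stand's hole. Starts 54 mm above the rim, 28 to 62 deg off square; home 40.
- stand_mouth (a point): Centre of the square socket's mouth, at the rim, 50 mm above the bench, of the fixed green stand (90 x 90 block, base 110 x 110) under the sole-shaped head. Socket 46 x 46, 14 deep, sides along x and y, z up; below it a 24 mm round hole keeps the pilot centred to 2 mm. Any of the four square positions will do (turn 45 deg at most); the foot enters within about 8 deg of square.
- heel_anvil_mid (a point): Centre of the dark round disc top (60 mm across, 24 mm thick, about 90 mm above the bench) of the heel anvil, a loose head already home in a second green stand. Leave it alone.
- toe_bar_mid (a point): Centre of the brass bar top (75 x 22 x 26 mm, about 90 mm above the bench) of the toe anvil, a loose head already home in a third green stand. Leave it alone.
Things that resemble listed ones, but are neither listed nor needed, are in the scene too. Leave any blue look-alike of the part that bears last_mid alone. Leave any pink look-alike of the part that bears stand_mouth alone.

How it is judged:
On the way:
1. the sole-shaped head is pressed down on the rim of its stand while still proud (more than about 7 N between them, its own weight included) (contact force between last and stand above 7 N and z of last_mid in the frame of stand_mouth above 0.048 m), for 0.1 s.
At the end, for the whole second after the job is handed in: The sole-shaped head is fully home in its own stand: its point within 3.5 mm of the 40 mm home height above the rim, within 10 mm of the socket's axis, square to the socket within 12 degrees (any of the four ways), upright within 7 degrees, let go and at rest (z of last_mid in the frame of stand_mouth below 0.0435 m and horizontal distance between last_mid and stand_mouth below 0.01 m and angle between last_mid's own z axis and vertical below 0.12 rad and (angle between the x axis of last_mid and the x axis of stand_mouth, either way round below 0.21 rad or angle between the x axis of last_mid and the y axis of stand_mouth, either way round below 0.21 rad) and linear speed of last below 0.02 m/s); the robot touches nothing.
It fails at once if the sole-shaped head is lifted out of its stand (more than 20 mm above where it started) (z of last_mid in the frame of stand_mouth above 0.075 m).
It fails at once if the heel anvil or the toe anvil is moved more than 20 mm (distance of any of heel_anvil_mid, toe_bar_mid from where it was at the start of the episode above 0.02 m).
It also fails if it takes over 35 s, if anything falls off the work surface, if the arm or the gripper's body presses on something with over 40 N, if the wrist force passes 120 N, or if a joint passes its speed limit or range.

## Working session

There is one attempt and no reset: what is moved stays moved. The work goes in short steps, Python scripts to look and compute and a tool call to move; the robot and the scene stay as the last step left them, time stands still between calls to the robot, and variables do not carry over. Pictures are saved under pics/ and viewed, and the job is handed in when it is done.

Besides the shell and the picture viewer there is one more tool, called after "Request:" as a command line: name --pt "numbers of a row" for each row, then --argument value for the rest. play_rows: Moves the arm, as the interface text tells. Its arguments: {"type":"object","properties":{"series":{"type":"array","items":{"type":"array","items":{"type":"number"}}},"claw":{"type":"number"},"force":{"type":"number"}},"required":["series"]}

```bash
ls; mkdir -p pics
cat > h.py <<'E'
import numpy as np, cv2
from station import manip, snapshot
def snap(n):
    s=snapshot(n); return s
def world(s,u,v,d=None):
    f=240/np.tan(np.radians(s["fov_y"])/2)
    z=s["depth"][int(round(v)),int(round(u))] if d is None else d
    c=np.array([(u-s["cx"])/f*z,(v-s["cy"])/f*z,z]); return np.array(s["R"]).T@(c-np.array(s["t"]))
def cloud(s):
    f=240/np.tan(np.radians(s["fov_y"])/2); z=s["depth"]
    v,u=np.mgrid[:480,:640]
    c=np.stack([(u-s["cx"])/f*z,(v-s["cy"])/f*z,z],-1)
    return (c-np.array(s["t"]))@np.array(s["R"])
E
python3 - <<'E'
from h import *
import pickle
for n in("side","top"):
    s=snap(n); cv2.imwrite(f"pics/{n}0.png",s["image"]); pickle.dump(s,open(n+"0.pkl","wb")); print(n,s["fov_y"],s["cx"],s["cy"],s["R"],s["t"])
print(manip.sense())
E
```

```text
pics
side 55.84192948170063 317.33700313662894 233.63175650048566 [[-0.96727665 -0.25368223 -0.00460523]
 [-0.16097968  0.62763406 -0.76168303]
 [ 0.19611585 -0.73601686 -0.64793345]] [0.42215321 0.23160667 0.72216638]
top 44.179603061461805 322.3824257473942 235.26893555860065 [[-0.00770871 -0.99996514 -0.00320922]
 [-0.98493623  0.00814719 -0.1727259 ]
 [ 0.17274602  0.00182938 -0.9849647 ]] [-0.10978256  0.48282097  1.2403344 ]
{'t': 0.1, 'q': array([-1.35045682e+00,  5.28369736e-01,  1.43374902e+00, -1.43818955e-05,
        1.18138952e+00, -1.78482801e-01]), 'qd': array([ 9.63345108e-04, -7.91522570e-04, -5.77216691e-04, -7.08759864e-04,
       -2.88748561e-05,  1.10934342e-03]), 'tau': array([-6.41978422e-04, -4.43305957e+01, -1.78586018e+01, -3.03326615e-04,
        3.85988955e-03,  3.55275404e-06]), 'tcp_pos': array([ 0.24258695, -0.57524656,  0.19424166]), 'tool_rot': array([-0.69307475, -0.14075119,  0.6931125 , -0.13939714]), 'force': array([-0.52728073, -0.5190609 ,  0.02230948]), 'ft_torque': array([-0.02491847,  0.03544725, -0.000435  ]), 'finger_gap': 0.9992023193967835}
```

View pics/side0.png

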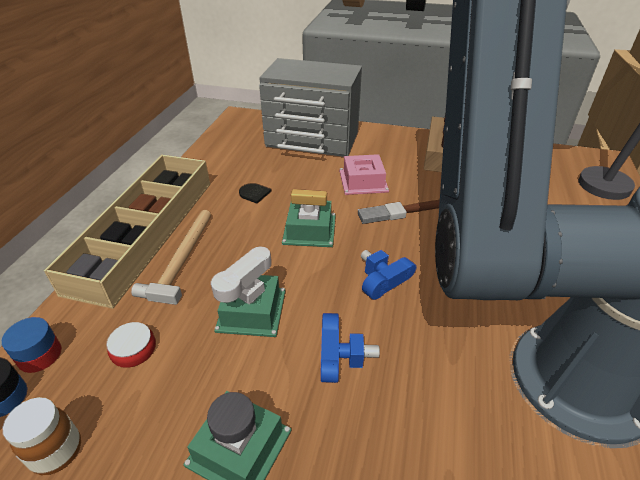

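View pics/top0.png

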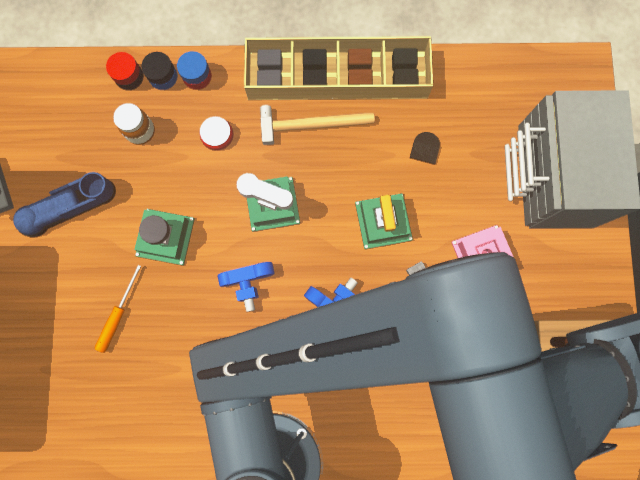

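Candidates are the silver head in its green stand (top 265,192; side 243,273), two blue look-alikes lying down (top 246,280 and 335,293), a pink stand (top 485,245), and the other two green stands with the round and brass heads. I choose the silver one and will measure and crop it.

Run:
```python
from h import *
import pickle
S={n:pickle.load(open(n+"0.pkl","rb")) for n in("top","side")}
s=S["top"]
print("rough",world(s,265,192),world(s,246,280),world(s,154,230),world(s,388,212))
cv2.imwrite("pics/c_top.png",cv2.resize(s["image"][150:250,210:330],None,fx=6,fy=6,interpolation=cv2.INTER_CUBIC))
cv2.imwrite("pics/c_side.png",cv2.resize(S["side"]["image"][230:345,195:305],None,fx=5,fy=5,interpolation=cv2.INTER_CUBIC))
c0=world(s,265,192)[:2]
for n,s in S.items():
    P=cloud(s); I=s["image"].astype(int); hsv=cv2.cvtColor(s["image"],cv2.COLOR_BGR2HSV)
    near=(np.hypot(P[...,0]-c0[0],P[...,1]-c0[1])<0.11)&(s["depth"]>0)
    plate=near&(P[...,2]>0.105)
    p=P[plate]; print(n,"zmed",np.median(p[:,2]),len(p),np.percentile(p[:,2],[5,50,95]))
    top=near&(P[...,2]>np.percentile(p[:,2],50)-0.004); q=P[top]
    r=cv2.minAreaRect((q[:,:2]*1000).astype(np.float32)); print("plate rect",r,cv2.boxPoints(r).tolist())
    green=near&(hsv[...,0]>45)&(hsv[...,0]<90)&(hsv[...,1]>70)
    for lo,hi in((0.044,0.056),(0.002,0.016)):
        g=P[green&(P[...,2]>lo)&(P[...,2]<hi)]
        if len(g)>20:
            r=cv2.minAreaRect((g[:,:2]*1000).astype(np.float32)); print(lo,len(g),np.median(g[:,2]),r)
```

```text
rough [0.56031299 0.00401893 0.11772595] [0.38693535 0.05177386 0.03310193] [0.48557574 0.2350984  0.10070315] [ 0.51961719 -0.25064747  0.10075861]
top zmed 0.11793295324352743 1036 [0.11283829 0.11793295 0.12196299]
plate rect ((561.1884155273438, 6.635353088378906), (121.21556091308594, 46.271915435791016), 63.84829330444336) [[513.7080688476562, -37.57086181640625], [555.2431030273438, -57.965179443359375], [608.6687622070312, 50.84156799316406], [567.1337280273438, 71.23588562011719]]
0.044 610 0.050293727944040134 ((561.7066040039062, -0.04388427734375), (90.85591888427734, 90.10690307617188), 9.017563819885254)
0.002 262 0.008318116704699749 ((558.6824340820312, -0.6228790283203125), (105.08016204833984, 108.13797760009766), 9.309529304504395)
side zmed 0.1181193309313011 1453 [0.10780991 0.11811933 0.11987102]
plate rect ((561.4756469726562, 9.109664916992188), (121.4455337524414, 47.29792785644531), 64.8470687866211) [[514.2598266601562, -35.803504943847656], [557.0728149414062, -55.90681457519531], [608.6914672851562, 54.02283477783203], [565.8784790039062, 74.12614440917969]]
0.044 1005 0.05031606871490558 ((560.6624755859375, 1.2360115051269531), (89.91879272460938, 92.5943374633789), 9.1251859664917)
0.002 776 0.008521132424392943 ((560.4751586914062, 4.358619689941406), (109.01907348632812, 105.71575164794922), 9.76461124420166)
```

View pics/c_top.png

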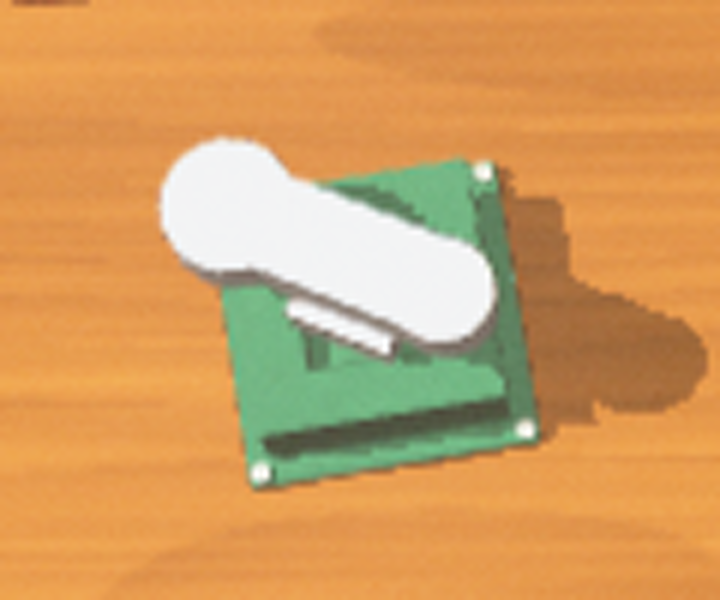

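View pics/c_side.png

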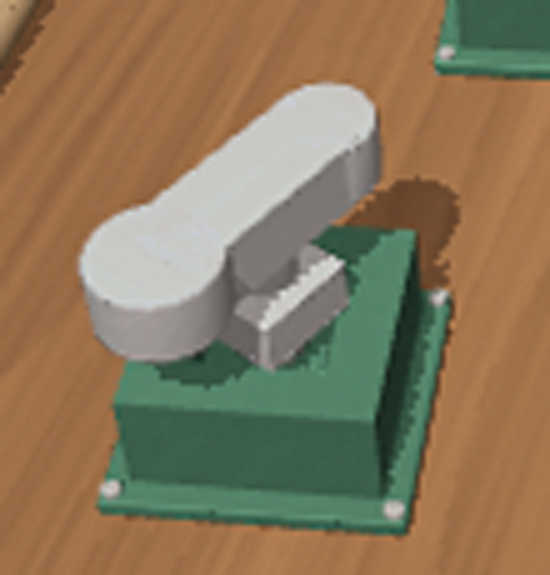

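```bash
cat >> h.py <<'E'
def plate(s,c0,zlo,zhi):
    P=cloud(s); sat=cv2.cvtColor(s["image"],cv2.COLOR_BGR2HSV)
    m=(np.hypot(P[...,0]-c0[0],P[...,1]-c0[1])<0.085)&(P[...,2]>zlo)&(P[...,2]<zhi)&(s["depth"]>0)&(sat[...,1]<60)
    # resample onto the plane so area weighting is uniform
    q=P[m]; g=np.unique(np.round(q[:,:2]/0.002).astype(int),axis=0)*0.002
    mu=g.mean(0); w,V=np.linalg.eigh(np.cov(g.T)); a=V[:,1]
    u=(q[:,:2]-mu)@a; 
    l=(q[:,:2]-mu)@np.array([-a[1],a[0]])
    if np.ptp(l[u>u.max()-.045])<np.ptp(l[u<u.min()+.045]): a=-a; u=-u; l=-l
    n=np.array([-a[1],a[0]])
    mid=(u.max()+u.min())/2; hi=u.max();lo=u.min()
    uc=mid-0.0065
    f=abs(u-uc)<0.02; L=l[f]
    # fit side edges
    bins=np.linspace(uc-.02,uc+.02,9); hiL=[];loL=[];bc=[]
    for b0,b1 in zip(bins[:-1],bins[1:]):
        k=(u>=b0)&(u<b1)
        if k.sum()>5: hiL.append(l[k].max());loL.append(l[k].min());bc.append((b0+b1)/2)
    s1=np.polyfit(bc,hiL,1)[0];s2=np.polyfit(bc,loL,1)[0]
    lc=(np.mean(hiL)+np.mean(loL))/2
    c=mu+a*uc+n*lc; ang=np.degrees(np.arctan2(a[1],a[0]))
    return dict(c=c,ang=ang,ang_edges=ang+np.degrees((s1+s2)/2),width=np.mean(hiL)-np.mean(loL),length=hi-lo,z=np.median(q[:,2]),n=len(q))
E
python3 - <<'E'
from h import *
import pickle
for n in("top","side"):
    print(n,plate(pickle.load(open(n+"0.pkl","rb")),(.56,.004),.114,.124))
from scipy.spatial.transform import Rotation as R
print(R.from_quat(manip.sense()["tool_rot"]).as_matrix())
E
```

```text
top {'c': array([ 5.60914427e-01, -3.14748281e-04]), 'ang': np.float64(67.91249137348997), 'ang_edges': np.float64(67.44010032726293), 'width': np.float64(0.033788627809725205), 'length': np.float64(0.12148809468748797), 'z': np.float64(0.11819254594566166), 'n': 945}
side {'c': array([0.56129917, 0.00206334]), 'ang': np.float64(67.61319936462745), 'ang_edges': np.float64(66.82403270594413), 'width': np.float64(0.03460564690609462), 'length': np.float64(0.12144936506551927), 'z': np.float64(0.11835774517526028), 'n': 1209}
[[-4.31662920e-04  3.88337986e-01 -9.21516914e-01]
 [ 1.86639732e-03 -9.21515082e-01 -3.88338088e-01]
 [-9.99998165e-01 -1.88754785e-03 -3.27009085e-04]]
```

The silver head is at about (0.561, 0.001), with its long axis at 67.6° and its top at 0.118. The stand is at 9.1°. I need a turn of about +31.5° (CCW), which is negative spin. First I'll travel above it, with the jaws across the flats.

Request:
play_rows --pt "0 -0.008 -0.01 -0.9" --pt "0 -0.024 -0.031 -2.7" --pt "0 -0.049 -0.062 -5.4" --pt "0 -0.073 -0.093 -8.1" --pt "0 -0.102 -0.129 -11.2" --pt "0 -0.13 -0.165 -14.3" --pt "0 -0.159 -0.202 -17.5" --pt "0 -0.187 -0.238 -20.6" --pt "0 -0.216 -0.274 -23.7" --pt "0 -0.244 -0.31 -26.9" --pt "0 -0.273 -0.346 -30" --pt "0 -0.301 -0.383 -33.1" --pt "0 -0.326 -0.414 -35.8" --pt "0 -0.35 -0.445 -38.5" --pt "0 -0.371 -0.471 -40.7" --pt "0 -0.387 -0.491 -42.5" --pt "0 -0.399 -0.507 -43.9" --pt "0 -0.407 -0.517 -44.8" --pt "0 -0.407 -0.517 -44.8" --pt "0 -0.407 -0.517 -44.8" --claw 100 --force 50

```text
t: 2.1
tcp_pos: [0.5602, 0.0005, 0.195]
tool_rot: [-0.587, -0.394, 0.587, -0.393]
force: [0.1, 0.3, -0.2]
finger_gap: 1.0
```

Run:
```python
from h import *
from scipy.spatial.transform import Rotation as R
st=manip.sense();M=R.from_quat(st["tool_rot"]).as_matrix();print(M.round(4),st["tcp_pos"],st["q"],np.degrees(np.arctan2(M[1,1],M[0,1])))
print("shift to (.561,.001,.086):",M.T@(np.array([.561,.001,.086])-st["tcp_pos"]))
s=snap("side");cv2.imwrite("pics/side1.png",s["image"])
```

```text
[[-1.50e-03  9.25e-01 -3.80e-01]
 [ 1.60e-03 -3.80e-01 -9.25e-01]
 [-1.00e+00 -2.00e-03 -9.00e-04]] [5.60214825e-01 4.88016935e-04 1.94997984e-01] [-1.99362446e-01  4.41091321e-01  1.59601340e+00  1.43061716e-03
  1.10626716e+00  1.89798002e-01] -22.333986010760757
shift to (.561,.001,.086): [ 0.10899737  0.00074849 -0.00067176]
```

View pics/side1.png

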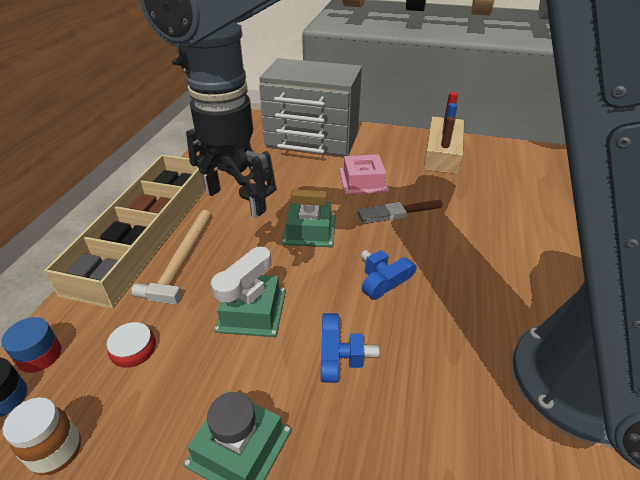

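The gripper (fingers at about 235,195) hovers above the silver head (243,273). I'll descend around the flats and close.

Request:
play_rows --pt "0.01 0 0 0" --pt "0.025 0.001 -0.001 0" --pt "0.04 0.001 -0.001 0" --pt "0.055 0.001 -0.001 0" --pt "0.07 0.001 -0.001 0" --pt "0.082 0.001 -0.001 0" --pt "0.092 0.001 -0.001 0" --pt "0.1 0.001 -0.001 0" --pt "0.105 0.001 -0.001 0" --pt "0.109 0.001 -0.001 0" --pt "0.109 0.001 -0.001 0" --pt "0.109 0.001 -0.001 0"

```text
t: 3.35
tcp_pos: [0.5617, 0.0008, 0.0863]
tool_rot: [0.588, 0.394, -0.587, 0.393]
force: [0.6, -0.3, -0.7]
finger_gap: 0.998
```

Request:
play_rows --pt "0 0 0 0" --pt "0 0 0 0" --pt "0 0 0 0" --pt "0 0 0 0" --pt "0 0 0 0" --pt "0 0 0 0" --pt "0 0 0 0" --pt "0 0 0 0" --pt "0 0 0 0" --pt "0 0 0 0" --claw 0 --force 60

```text
t: 4.35
tcp_pos: [0.5617, 0.0008, 0.0863]
tool_rot: [0.588, 0.394, -0.587, 0.393]
force: [0.4, -0.6, -0.4]
finger_gap: 0.001
```

Run:
```python
from h import *
print(manip.sense())
s=snap("side");cv2.imwrite("pics/side2.png",cv2.resize(s["image"][180:345,160:350],None,fx=4,fy=3.6,interpolation=cv2.INTER_CUBIC))
print(plate(s,(.561,.001),.112,.126))
print(plate(snap("top"),(.561,.001),.112,.126))
```

```text
{'t': 4.35, 'q': array([-0.19834159,  0.59370862,  1.6893931 ,  0.00182385,  0.85952951,
        0.190988  ]), 'qd': array([-0.00058164,  0.0017866 ,  0.00073666,  0.00066673, -0.0022497 ,
        0.00173797]), 'tau': array([ 1.65512869e-03, -4.17286026e+01, -1.24023342e+01,  3.56148506e-03,
        4.32550252e-03, -1.47438601e-05]), 'tcp_pos': array([0.56166191, 0.00080376, 0.08631219]), 'tool_rot': array([ 0.58759722,  0.39409199, -0.58742156,  0.39288284]), 'force': array([ 0.4152829 , -0.57227436, -0.4443    ]), 'ft_torque': array([-0.00196069, -0.02354986,  0.00435976]), 'finger_gap': 0.0014090978523254697}
{'c': array([0.55587781, 0.00362397]), 'ang': np.float64(66.02806888318501), 'ang_edges': np.float64(50.310877855089274), 'width': np.float64(0.023869304511166492), 'length': np.float64(0.12296979490395704), 'z': np.float64(0.11830256146678726), 'n': 1123}
{'c': array([ 0.5451839 , -0.03682284]), 'ang': np.float64(62.981110585502485), 'ang_edges': np.float64(64.24258073329005), 'width': np.float64(0.032185676563918346), 'length': np.float64(0.043446429839588026), 'z': np.float64(0.11809643676482295), 'n': 318}
```

View pics/side2.png

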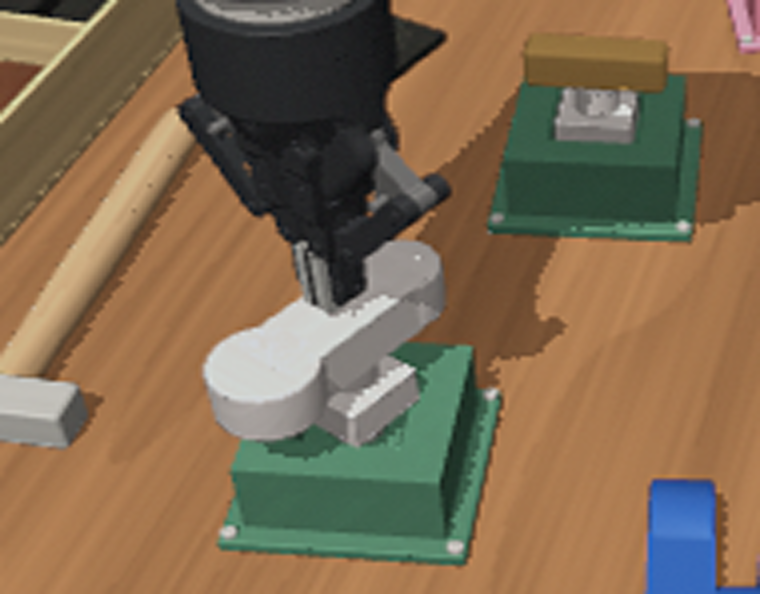

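The fingers shut fully on nothing, and their tips look to be at or above the plate top, although the TCP reads 0.086. I'll check where the fingers actually are.

Run:
```python
from h import *
for n in("side","top"):
    s=snap(n);P=cloud(s)
    m=(P[...,2]>.09)&(P[...,2]<.25)&(np.hypot(P[...,0]-.55,P[...,1])<.1)
    hsv=cv2.cvtColor(s["image"],cv2.COLOR_BGR2HSV)
    dark=m&(hsv[...,2]<90)
    q=P[dark]
    for lo in np.arange(.1,.25,.01):
        k=q[(q[:,2]>lo)&(q[:,2]<lo+.01)]
        if len(k): print(n,round(lo,3),len(k),k.min(0)[:2].round(3),k.max(0)[:2].round(3))
    if n=="side":
        cv2.imwrite("pics/s3.png",cv2.resize(s["image"][225:285,215:285],None,fx=9,fy=9,interpolation=cv2.INTER_CUBIC))
        for v,u in((262,244),(258,246),(253,245),(252,238),(262,240)): print(u,v,P[v,u].round(3),s["image"][v,u])
    else: cv2.imwrite("pics/t3.png",cv2.resize(s["image"][130:250,200:340],None,fx=5,fy=5,interpolation=cv2.INTER_CUBIC))
```

```text
side 0.11 1 [0.554 0.039] [0.554 0.039]
side 0.12 3 [0.557 0.009] [0.568 0.011]
side 0.13 44 [ 0.547 -0.   ] [0.577 0.012]
side 0.14 44 [0.548 0.001] [0.577 0.013]
side 0.15 33 [0.549 0.004] [0.576 0.013]
side 0.16 49 [0.541 0.001] [0.593 0.021]
side 0.17 186 [ 0.534 -0.004] [0.599 0.025]
side 0.18 145 [ 0.527 -0.009] [0.606 0.028]
side 0.19 204 [ 0.517 -0.022] [0.616 0.032]
side 0.2 224 [ 0.502 -0.014] [0.619 0.035]
side 0.21 305 [ 0.502 -0.016] [0.624 0.035]
side 0.22 213 [ 0.519 -0.001] [0.595 0.026]
side 0.23 145 [0.521 0.008] [0.581 0.026]
side 0.24 84 [0.524 0.009] [0.549 0.024]
244 262 [0.556 0.012 0.136] [36 33 32]
246 258 [0.552 0.01  0.144] [32 29 28]
245 253 [0.552 0.01  0.155] [27 23 24]
238 252 [0.563 0.012 0.157] [132 137 137]
240 262 [0.562 0.012 0.135] [132 137 138]
```

View pics/s3.png

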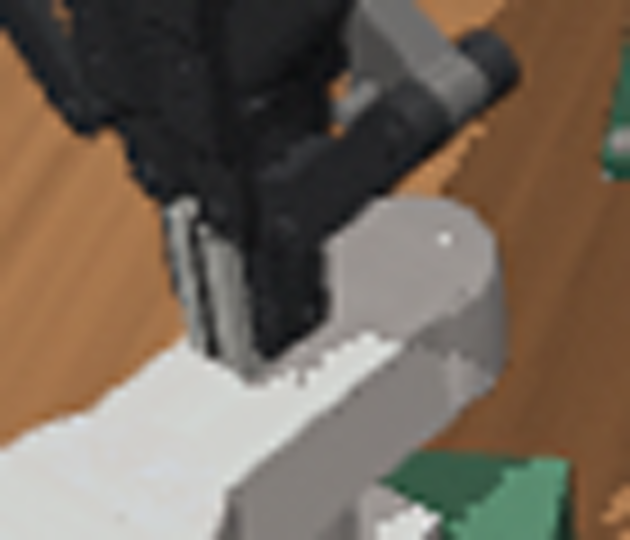

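View pics/t3.png

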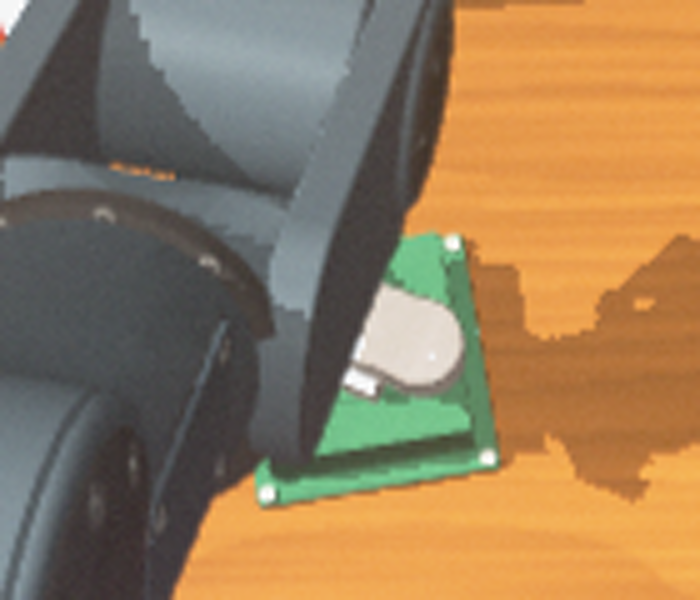

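The side view shows the shut tips at about (241,266), just on or above the plate top at z≈0.12. That is about 35 mm higher than the TCP reading. I'll lift, keep the jaws shut, and measure the tip.

Request:
play_rows --pt "-0.015 0 0 0" --pt "-0.035 0 0 0" --pt "-0.05 0 0 0" --pt "-0.06 0 0 0" --pt "-0.06 0 0 0"

```text
t: 5.05
tcp_pos: [0.5627, 0.0006, 0.1477]
tool_rot: [0.588, 0.393, -0.587, 0.394]
force: [-0.1, -0.5, -0.5]
finger_gap: 0.002
```

Run:
```python
from h import *
print(manip.hold_point_z,manip.sense()["tcp_pos"],manip.sense()["finger_gap"])
for n in("side","top"):
    s=snap(n);P=cloud(s)
    f=240/np.tan(np.radians(s["fov_y"])/2)
    for z in(.126,.146,.18):
        c=s["R"]@np.array([.5617,.0008,z])+s["t"]; print(n,z,c[0]/c[2]*f+s["cx"],c[1]/c[2]*f+s["cy"])
    I=s["image"]
    if n=="side":
        cv2.imwrite("pics/s4.png",cv2.resize(I[190:290,190:290],None,fx=6,fy=6,interpolation=cv2.INTER_CUBIC))
        for v in range(215,265,3): print(v,P[v,236].round(3),P[v,240].round(3),P[v,244].round(3),P[v,248].round(3))
```

```text
0.0187 [5.62737790e-01 5.56383270e-04 1.47689352e-01] 0.0018726079792389578
side 0.126 243.70853819896863 261.23243949981793
side 0.146 242.35758375781847 252.35844161126445
side 0.18 239.94859330962 236.53453556402675
215 [0.554 0.018 0.238] [0.546 0.02  0.241] [0.538 0.023 0.245] [0.53  0.028 0.25 ]
218 [0.556 0.015 0.229] [0.546 0.021 0.236] [0.54  0.022 0.238] [0.531 0.026 0.243]
221 [0.56  0.008 0.217] [0.553 0.01  0.22 ] [0.54  0.022 0.233] [ 0.664 -0.245 -0.   ]
224 [0.56  0.01  0.213] [0.554 0.01  0.215] [0.551 0.002 0.209] [ 0.66  -0.235 -0.   ]
227 [0.561 0.011 0.208] [0.553 0.012 0.21 ] [0.551 0.003 0.203] [ 0.655 -0.223  0.001]
230 [0.561 0.011 0.202] [0.554 0.012 0.204] [0.552 0.002 0.197] [ 0.653 -0.215 -0.001]
233 [0.563 0.01  0.195] [0.555 0.012 0.198] [0.553 0.003 0.191] [ 0.65  -0.208 -0.003]
236 [0.562 0.013 0.191] [0.558 0.007 0.187] [ 0.652 -0.192  0.002] [ 0.644 -0.193  0.002]
239 [ 0.666 -0.178  0.001] [ 0.657 -0.181  0.001] [ 0.649 -0.183  0.001] [ 0.641 -0.186  0.   ]
242 [ 0.663 -0.17  -0.   ] [ 0.653 -0.171  0.001] [ 0.646 -0.174  0.   ] [ 0.637 -0.176  0.   ]
245 [ 0.659 -0.161 -0.   ] [ 0.65  -0.163  0.001] [ 0.643 -0.167 -0.001] [ 0.634 -0.168 -0.   ]
248 [ 0.655 -0.151  0.001] [ 0.646 -0.153  0.002] [ 0.639 -0.157 -0.   ] [ 0.629 -0.156  0.003]
251 [ 0.651 -0.143  0.001] [ 0.644 -0.146 -0.001] [ 0.636 -0.149 -0.002] [ 0.627 -0.149  0.001]
254 [ 0.649 -0.136 -0.001] [ 0.639 -0.135  0.002] [ 0.632 -0.139 -0.   ] [ 0.565 -0.025  0.118]
257 [ 0.644 -0.126  0.   ] [ 0.635 -0.126  0.002] [ 0.569 -0.016  0.119] [ 0.562 -0.017  0.119]
260 [ 0.641 -0.119 -0.001] [ 0.572 -0.007  0.119] [ 0.565 -0.008  0.12 ] [ 0.56  -0.011  0.118]
263 [0.576 0.001 0.119] [0.569 0.    0.12 ] [ 0.564 -0.004  0.117] [ 0.557 -0.004  0.119]
top 0.126 266.1763249162833 190.34248281374187
top 0.146 265.2168644583088 187.88944745391683
top 0.18 263.51099833907256 183.52809011518073
```

View pics/s4.png

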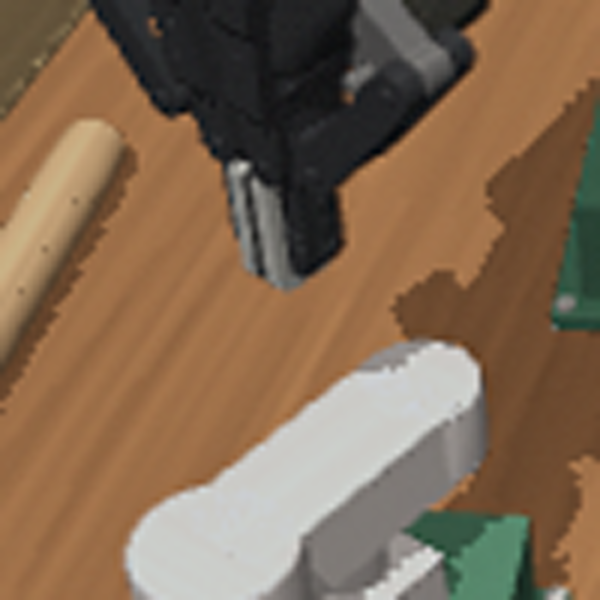

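The shut tips measure z≈0.186 while the TCP reads 0.1477, so the reading is about 38 mm low along the tool axis. The horizontal position agrees. I'll correct for this empirically: TCP reading 0.047 puts the tips at a true 0.085. I'll open above the head first, then descend.

Request:
play_rows --pt "0 -0.002 0 0" --pt "0 -0.002 0 0" --pt "0 -0.002 0 0" --pt "0 -0.002 0 0" --pt "0 -0.002 0 0" --pt "0 -0.002 0 0" --pt "0 -0.002 0 0" --pt "0.01 -0.002 0 0" --pt "0.025 -0.002 0 0" --pt "0.04 -0.002 0 0" --pt "0.05 -0.002 0 0" --pt "0.055 -0.002 0 0" --pt "0.055 -0.002 0 0" --claw 100

```text
t: 6.45
tcp_pos: [0.5589, 0.0017, 0.0902]
tool_rot: [-0.587, -0.395, 0.588, -0.392]
force: [-0.5, -0.4, -0.2]
finger_gap: 1.004
```

Run:
```python
from h import *
st=manip.sense();print(st["tcp_pos"],st["force"],st["finger_gap"])
s=snap("side");P=cloud(s);I=s["image"]
cv2.imwrite("pics/s5.png",cv2.resize(I[190:310,170:310],None,fx=5,fy=5,interpolation=cv2.INTER_CUBIC))
```

```text
[0.55892932 0.00171801 0.0901575 ] [-0.47181509 -0.42953795 -0.16471545] 1.0040049339778736
```

View pics/s5.png

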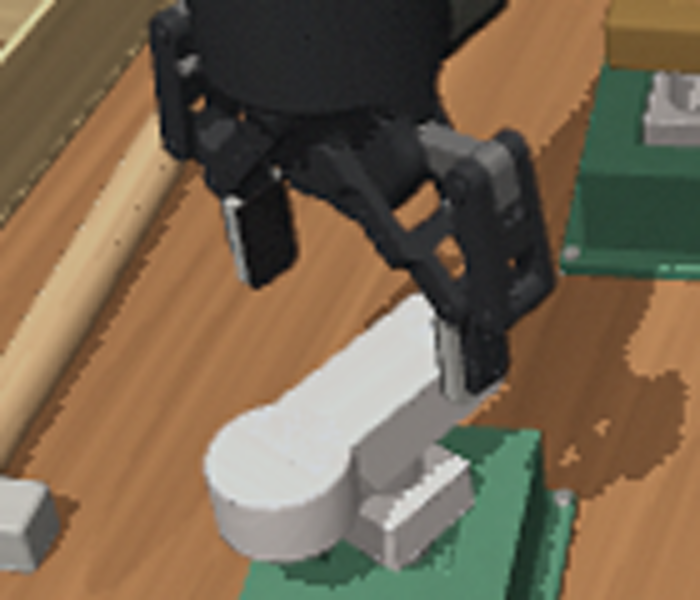

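The jaws straddle the flats, with the tips above the plate at (258,265) and (222,245). I'll continue down in small steps.

Request:
play_rows --pt "0.008 0.002 0 0" --pt "0.018 0.002 0 0" --pt "0.028 0.002 0 0" --pt "0.036 0.002 0 0" --pt "0.041 0.002 0 0" --pt "0.043 0.002 0 0" --pt "0.043 0.002 0 0"

```text
t: 7.2
tcp_pos: [0.5611, 0.001, 0.0474]
tool_rot: [-0.587, -0.394, 0.588, -0.393]
force: [0.2, -0.6, -0.1]
finger_gap: 1.001
```

Run:
```python
from h import *
st=manip.sense();print(st["tcp_pos"],st["force"],st["finger_gap"])
s=snap("side");P=cloud(s);I=s["image"]
cv2.imwrite("pics/s6.png",cv2.resize(I[190:310,170:310],None,fx=5,fy=5,interpolation=cv2.INTER_CUBIC))
```

```text
[0.56106768 0.00098943 0.04742281] [ 0.22384055 -0.56399577 -0.05889194] 1.000761098923183
```

View pics/s6.png

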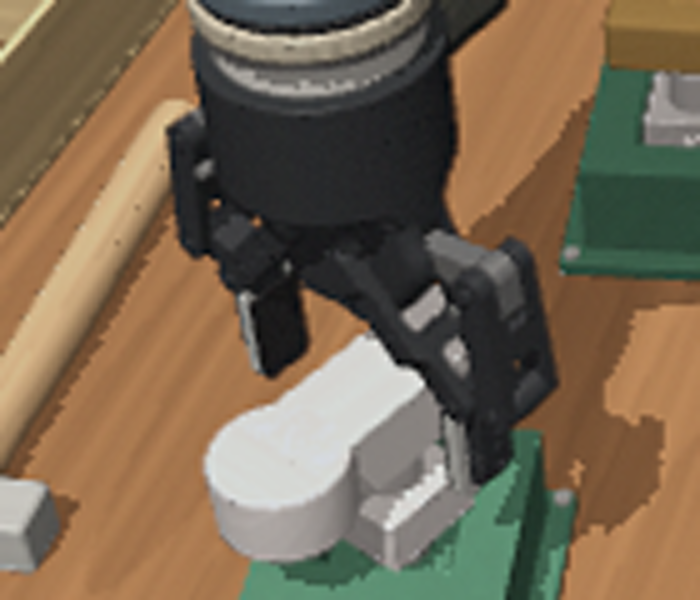

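Request:
play_rows --pt "0 0 0 0" --pt "0 0 0 0" --pt "0 0 0 0" --pt "0 0 0 0" --pt "0 0 0 0" --pt "0 0 0 0" --pt "0 0 0 0" --pt "0 0 0 0" --claw 0 --force 60

```text
t: 8.05
tcp_pos: [0.5613, 0.0009, 0.0481]
tool_rot: [-0.587, -0.394, 0.588, -0.393]
force: [-1.0, 1.1, 5.8]
finger_gap: 0.395
```

Run:
```python
from h import *
st=manip.sense();print(st["tcp_pos"],st["force"],st["ft_torque"],st["finger_gap"])
s=snap("side");P=cloud(s);I=s["image"]
cv2.imwrite("pics/s7.png",cv2.resize(I[190:310,170:310],None,fx=5,fy=5,interpolation=cv2.INTER_CUBIC))
```

```text
[0.5613447  0.00093898 0.04812776] [-1.00893687  1.05895868  5.79875741] [0.00288151 0.18146853 0.00363059] 0.39453936139121937
```

View pics/s7.png

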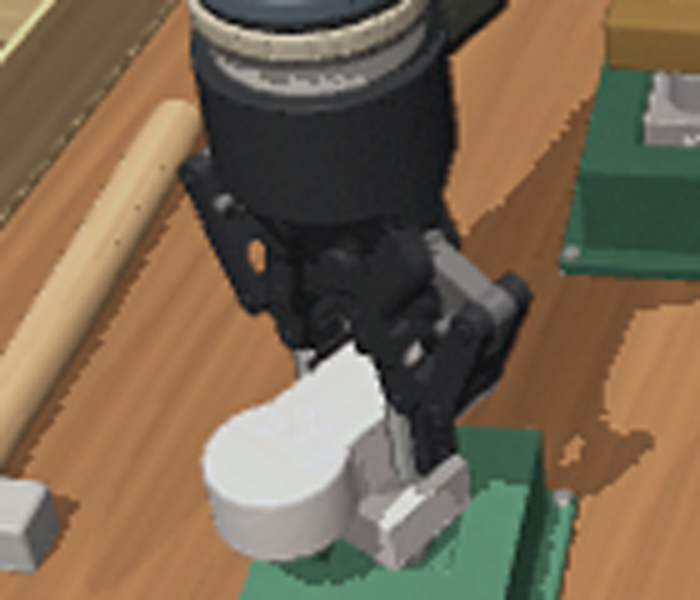

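Gripped (33.6 mm, matching the 34 mm flats). I'll press about 2 mm into the arm's compliance and start the turn.

Request:
play_rows --pt "0.001 0 0 0" --pt "0.002 0 0 0" --pt "0.002 0 0 0" --pt "0.002 0 0 0"

```text
t: 8.5
tcp_pos: [0.5614, 0.001, 0.048]
tool_rot: [0.588, 0.394, -0.587, 0.393]
force: [-4.0, 0.3, 15.4]
finger_gap: 0.39
```

Request:
play_rows --pt "0.002 0 0 -1" --pt "0.002 0 0 -3" --pt "0.002 0 0 -5" --pt "0.002 0 0 -7" --pt "0.002 0 0 -9" --pt "0.002 0 0 -11" --pt "0.002 0 0 -12" --pt "0.002 0 0 -12"

```text
t: 9.3
tcp_pos: [0.5622, 0.0002, 0.0479]
tool_rot: [0.543, 0.453, -0.543, 0.453]
force: [-3.7, -2.0, 14.7]
finger_gap: 0.388
```

```bash
cat > st.py <<'E'
from h import *
from scipy.spatial.transform import Rotation as R
st=manip.sense();M=R.from_quat(st["tool_rot"]).as_matrix()
print(st["t"],st["tcp_pos"],st["force"],st["ft_torque"],st["finger_gap"],"yaw y",np.degrees(np.arctan2(M[1,1],M[0,1])),"down",M[:,0].round(4))
s=snap("side");P=cloud(s);I=s["image"]
import sys
if len(sys.argv)>1: cv2.imwrite("pics/%s.png"%sys.argv[1],cv2.resize(I[190:310,170:310],None,fx=5,fy=5,interpolation=cv2.INTER_CUBIC))
sat=cv2.cvtColor(I,cv2.COLOR_BGR2HSV)
m=(np.hypot(P[...,0]-.56,P[...,1])<.085)&(P[...,1]>.02)&(P[...,2]>.098)&(P[...,2]<.13)&(sat[...,1]<60)&(sat[...,2]>170)
q=P[m];print("toe top z",np.median(q[:,2]),np.percentile(q[:,2],[5,95]),len(q),"toe xy centroid",q[:,:2].mean(0))
E
python3 st.py s8
```

```text
9.3 [5.62222323e-01 1.64823394e-04 4.79318541e-02] [-3.66208153 -1.98126984 14.66954107] [-0.31597199  0.49242687 -0.10966949] 0.3879746569434455 yaw y -10.34680066608092 down [ 1.6e-03  1.0e-04 -1.0e+00]
toe top z 0.11807925058991804 [0.1151748  0.11966617] 562 toe xy centroid [0.56963406 0.04481094]
```

View pics/s8.png

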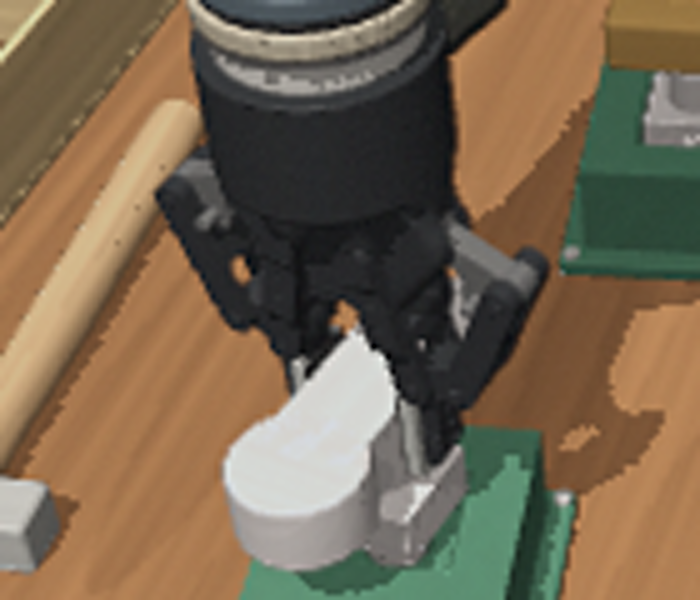

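The head is turning with the gripper (plate now at about 79.7°), still proud and pressed at about 15 N. I'll continue.

Request:
play_rows --pt "0.002 0 0 -1" --pt "0.002 0 0 -3" --pt "0.002 0 0 -5" --pt "0.002 0 0 -7" --pt "0.002 0 0 -9" --pt "0.002 0 0 -11" --pt "0.002 0 0 -12.5" --pt "0.002 0 0 -12.5"

```text
t: 10.15
tcp_pos: [0.5613, -0.0002, 0.0469]
tool_rot: [0.49, 0.509, -0.491, 0.51]
force: [-4.2, -0.1, 9.3]
finger_gap: 0.39
```

Request:
play_rows --pt "0.002 0 0 -1" --pt "0.002 0 0 -2" --pt "0.002 0 0 -3" --pt "0.002 0 0 -4" --pt "0.002 0 0 -4"

```text
t: 10.65
tcp_pos: [0.5611, -0.0002, 0.0443]
tool_rot: [0.472, 0.526, -0.472, 0.526]
force: [0.7, 0.2, -5.0]
finger_gap: 0.388
```

```bash
python3 st.py s9
```

```text
10.65 [ 5.61135866e-01 -2.31460261e-04  4.43432933e-02] [ 0.65870114  0.2416315  -4.95567941] [-0.06632673 -0.0110277   0.04347333] 0.387966049090001 yaw y 6.211142895264512 down [-6.e-04 -6.e-04 -1.e+00]
toe top z 0.11443978264455036 [0.1100257  0.11583768] 572 toe xy centroid [0.55705971 0.0453049 ]
```

View pics/s9.png

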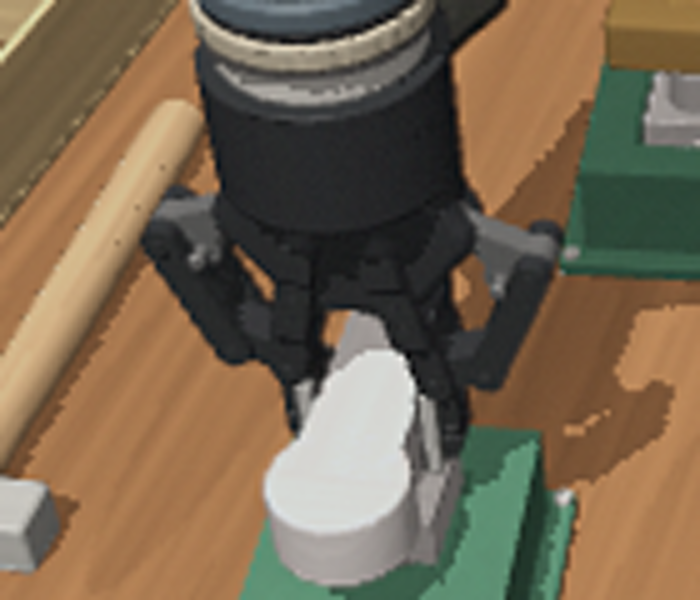

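It has entered: the head is down about 3.5 mm and only its weight hangs from the gripper (−5 N). I'll finish the turn (−3°) and follow it down about 10 mm.

Request:
play_rows --pt "0.001 0 0 -1.5" --pt "0.002 0 0 -3" --pt "0.004 0 0 -3" --pt "0.006 0 0 -3" --pt "0.008 0 0 -3" --pt "0.009 0 0 -3" --pt "0.01 0 0 -3" --pt "0.01 0 0 -3"

```text
t: 11.5
tcp_pos: [0.5612, -0.0002, 0.0344]
tool_rot: [0.458, 0.538, -0.459, 0.538]
force: [0.1, -0.1, -4.4]
finger_gap: 0.391
```

```bash
python3 st.py s10
```

```text
11.5 [ 5.61202220e-01 -2.47529658e-04  3.44099118e-02] [ 0.14260071 -0.05551272 -4.42724905] [-0.05568113  0.01314991  0.01439889] 0.39071019741737995 yaw y 9.186491449513696 down [-4.e-04 -6.e-04 -1.e+00]
toe top z 0.10448938283723395 [0.10230086 0.10605953] 539 toe xy centroid [0.55508931 0.04428336]
```

It's nearly home, and square. I'll push to the floor of the socket.

Request:
play_rows --pt "0.0005 0 0 0" --pt "0.001 0 0 0" --pt "0.0015 0 0 0" --pt "0.002 0 0 0" --pt "0.002 0 0 0"

```text
t: 12.05
tcp_pos: [0.5613, -0.0003, 0.0342]
tool_rot: [0.458, 0.538, -0.458, 0.539]
force: [-3.1, 0.0, 9.2]
finger_gap: 0.387
```

```bash
python3 st.py s11
```

```text
12.05 [ 5.61303421e-01 -3.28067001e-04  3.41742714e-02] [-3.05320021  0.01255767  9.1552149 ] [ 0.02951982  0.50488178 -0.00317698] 0.3872502669899027 yaw y 9.19652263965768 down [ 3.e-04 -9.e-04 -1.e+00]
toe top z 0.10442629072856757 [0.10219125 0.10590472] 544 toe xy centroid [0.55497405 0.04441545]
```

View pics/s11.png

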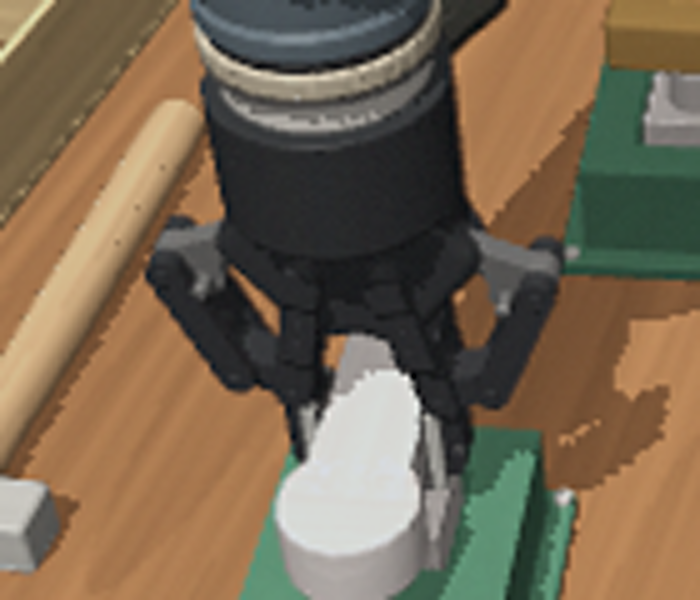

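Bottomed out: force rises with no further sinking, and the top at 0.1044 matches home. I'll release and lift.

Request:
play_rows --pt "0 0 0 0" --pt "0 0 0 0" --pt "0 0 0 0" --pt "0 0 0 0" --pt "0 0 0 0" --pt "0 0 0 0" --pt "0 0 0 0" --claw 100

```text
t: 12.8
tcp_pos: [0.5612, -0.0003, 0.034]
tool_rot: [0.458, 0.538, -0.459, 0.539]
force: [-0.4, -0.2, 0.1]
finger_gap: 1.0
```

Request:
play_rows --pt "-0.005 0 0 0" --pt "-0.015 0 0 0" --pt "-0.03 0 0 0" --pt "-0.05 0 0 0" --pt "-0.075 0 0 0" --pt "-0.105 0 0 0" --pt "-0.135 0 0 0" --pt "-0.16 0 0 0" --pt "-0.18 0 0 0" --pt "-0.195 0 0 0" --pt "-0.2 0 0 0" --pt "-0.2 0 0 0"

```text
t: 14.0
tcp_pos: [0.5616, -0.0002, 0.2353]
tool_rot: [0.459, 0.537, -0.458, 0.539]
force: [-0.2, -0.3, -0.0]
finger_gap: 0.999
```

Run:
```python
from h import *
st=manip.sense();print(st["t"],st["tcp_pos"],st["force"],st["finger_gap"],abs(st["qd"]).max())
for n in("side","top"):
    s=snap(n);cv2.imwrite(f"pics/{n}12.png",s["image"])
    print(n,plate(s,(.561,.001),.098,.112))
```

```text
14.0 [ 5.61580208e-01 -1.95753632e-04  2.35264437e-01] [-0.23698754 -0.30901152 -0.00089861] 0.9988646352128698 0.027995988101284223
side {'c': array([ 0.56187609, -0.00060475]), 'ang': np.float64(99.08681593416416), 'ang_edges': np.float64(99.60844903375455), 'width': np.float64(0.03366861370379971), 'length': np.float64(0.12264196209414355), 'z': np.float64(0.1043747787818185), 'n': 1196}
top {'c': array([ 0.5616017, -0.0067335]), 'ang': np.float64(-72.69717175180023), 'ang_edges': np.float64(-80.35476963228203), 'width': np.float64(0.034681023669006966), 'length': np.float64(0.08577061654904823), 'z': np.float64(0.1042314175525432), 'n': 421}
```

View pics/side12.png

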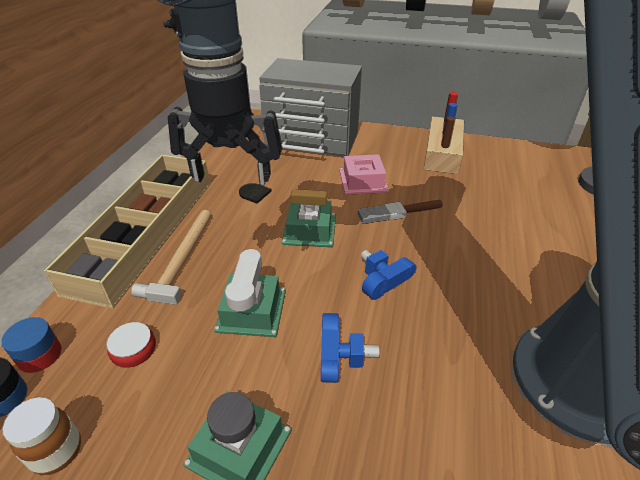

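The side view shows the silver head (245,280) seated square in its stand. The other heads are unmoved at (231,417) and (309,200), and the gripper is clear above.

```bash
python3 -c "
from station import manip
print(manip.sign_off())"
```

```text
the job is handed in; nothing more can be done
None
```

The silver sole-shaped head is fully home in its stand and released, and I handed the job in at about 14 s. I gripped it on its flats, pressed it on the rim with about 15 N while it was still proud, and turned it about 31.5° in small steps. It dropped in about 3° short of square. I finished the turn, pushed it to the socket floor, let go and lifted clear.

**Last checks (side camera):**
- **Height:** the plate top is at 0.1044 m, so the head's point is about 40.4 mm above the rim (home is 40 mm).
- **Angle:** the head is at 99.1° and the stand at 9.1°, so it is square.
- **Position:** it is within about 2 mm of the socket's axis.
- **Surroundings:** the heel and toe anvils look unmoved, and the tool force is about zero.

**Problems and disagreements:**
- **TCP height reading:** it was about 38 mm lower than the real fingertips. My first close therefore shut on air above the plate without disturbing the head. I measured the offset with the camera and corrected for it.
- **Top camera at the end:** the arm hid part of the plate from it. Its plate height agreed (0.1042 m), but its angle and centre fits could not be used, so angle and position rest on the side view alone.

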